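# Find a bar's balance point on a ridge and mark it

### The job

Find the balance point of the flat metal bar that lies tipped on the balance stand: slide it along the narrow ridge until it stays level on the ridge by itself, with nothing touching it. Then mark that point by setting the yellow saddle across the bar, straight above the ridge, so that the bar still lies level when you let go. Leave the mug, the dropper bottle and the screwdriver as they are.

Things in the scene. Friction and masses are not known exactly. Their poses are not given: they have to be found in the camera images.
- ridge (a point): Balance stand, fixed to the desk: grey base plate 66 x 180 mm, 10 mm thick, with an upright steel ridge in its middle. Its rubber-faced flat top is 12 mm wide along y, 26 mm long along x, 75 mm above the desk. This point is the centre of the ridge's top; its x and y are the stand's axes, z is up.
- rest (a point): The stand's rest under the bar's steel end, 60 mm from the ridge toward the stand's -y; a like one stands at +60 mm. Each is a 10 mm round cross bar, its top 70 mm above the desk (5 mm below the ridge), between two upright pins (9 mm thick, inner faces 30 mm apart, tops 86 mm above the desk). This point is on top of the cross bar.
- bar_center (a point): The bar to balance: flat, 22 mm wide, 200 mm long, 16 mm thick, bright aluminium, loose, 0.2 to 0.5 kg, black plug at its +y end. This point is its geometric centre; its y runs along the bar, about along the stand's y. It starts between the pins, its -y (steel) end tipped down 0.09 rad onto a rest, its centre 8 to 20 mm from the ridge toward that rest. Grip across its 22 mm width or push an end.
- bar_head (a point): Middle of the face of the bar's dark steel end (30 mm long), 100 mm from bar_center along the bar's -y. The centre of mass lies 12 to 32 mm from bar_center toward this end, varying. The bar lies level when that is over the ridge's 12 mm top, else tips 0.09 rad onto a rest. While it is pushed or held, friction can keep it from tipping: draw back and wait 1 to 2 s for the rocking to end.
- saddle_center (a point): The marker: yellow plastic saddle, loose, 35 g, upright on the desk, 60 mm tall. Below, an inverted U 44 mm wide (x), 24 mm long (y), 20 mm tall; above it a tab to grip, 16 mm (x) by 22 mm (y), from 20 to 60 mm above the feet. This point is on its axis, 30 mm above the feet.
- saddle_roof (a point): Underside of the saddle's roof, 12 mm above its feet, on its axis; it comes to rest on the bar's top. The roof is 8 mm thick; the legs either side are 6 mm thick, with a slot 32 mm wide (x) between them, open along y, which straddles the bar.
- mug: Green mug, 86 mm wide, 96 mm tall, bystander. Origin at the centre of its underside.
- dropper: Brown dropper bottle, 33 mm wide, 102 mm tall, bystander. Origin at the centre of its underside.
- screwdriver: Red-handled screwdriver, 191 mm long, 29 mm thick, lying on the desk, bystander. Origin at its middle, on the desk.
There are look-alikes about, which are no part of the job. Several things look just like the part that bears saddle_center: the one meant starts farthest to the robot's right.

How it is judged:
By the outcome, as a careful person would: the job done as asked, in the order asked, and still so for the second after the job is handed in, with the robot touching nothing.
It also fails if it takes over 72 s, if anything falls off the work surface, if the arm or the gripper's body presses on something with over 40 N, if the wrist force passes 120 N, or if a joint passes its speed limit or range.

### The arm

A 7-joint arm with a two-finger parallel gripper is mounted at the origin on a cart in front of the work surface, level with it; the furniture and walls round the work are solid. World frame = base frame: x ahead of the robot, y to its left, z up, the work surface at z = 0. Lengths are in mm, angles in degrees, forces in N, time in s.
With the tool pointing down it reaches from about 425 to 1025 mm from the base axis. Payload 9.4 kg.
Tool frame: the origin (TCP) lies on the centre line of the jaws, within the pads' length; the fingertips stand 17 mm ahead of it and the grasp point (between the pads) lies 2 mm behind it; z points along the fingers, y is the line along which they close (so a half turn about z gives the same grasp; the last joint's range is limited). The gripper opens to 85 mm and grips with 20 to 120 N. Pads are 22 mm wide; open, the fingers measure 114 mm over their backs; the gripper's body (76 mm by 85 mm) begins 54 mm behind the grasp point. The pads swing forward as they close: fully open they stand 13 mm farther back than shut.
Start: joints at [64.933, 34.337, -0.143, 91.639, 0.103, 54.024, -4.572], TCP at [255.933, -678.323, 248.275] pointing down, gripper open.
Joint ranges: [-147.43, 147.43], [-19.82, 112.94], [-74.19, 73.91], [6.32, 146.72], [-59.91, 239.91], [6.04, 106.73], [-150.56, 150.56]. Speed limits (degrees/s): [127.2, 127.2, 172.46, 172.46, 180, 180, 180].

### API

Orientations are given as a 3x3 rotation matrix whose columns are the frame's x, y, z axes.
In Python, from workcell import robot gives the robot as it stands.
- The arm moves only by the shell command python3 -m creep 'ROWS'. ROWS is JSON, a list of rows, each an object with "translation": the shift along the tool's x, y, z in mm, a list of three; "dr": the turn, a rotation vector about the tool's x, y, z in rad, a list of three; "jaw": the closure, from -1 (fully open) to 1 (shut), so that 0 is half open. A call has 1 to 8 rows; each row is the pose to reach, as a shift and turn from the pose commanded when the call began, along the tool's axes at that moment; what a row does not reach only later rows make up. A row lasts 1/12 s, in which the tool goes at most 41.7 mm and 7.16 degrees, less where a joint would pass 70% of its speed; a pose out of reach is approached as far as the arm can. A call with a gripper value outside its range is refused whole. The fingers move at their own pace and stop on an object; the grip force is fixed at half the most. Time passes only in rows, so rows that repeat a pose let the fingers close. It gives the time, the measured TCP pose, the force, the opening and the grip force at its end, in the units of the state.
- robot.observe(): the state, without advancing time (a new reading comes with each control period).
- robot.capture(name): name is "scene" or "top" or "wrist"; returns the picture (384x512x3 uint8, red, green, blue); there is no depth.
- robot.camera_params(name): a dict with "fov_y" (degrees; the focal length in pixels is half the picture's height over the tangent of half this angle, whatever the lens; pixels are square), "cx", "cy" (the principal point, pixels), "rvec" (rotation vector, rad) and "tvec" (3), from world to camera coordinates, as OpenCV has them. Camera axes: x right, y down, z forward; pixel columns grow to the right and rows downward; lengths in mm; the calibration is good to about 2 mm. A picture is of the moment at which its call begins: read the wrist's pose just before it. camera_params takes no time and is no camera call; for the wrist camera it gives the pose at the moment of the call.
- robot.sign_off(): hands the job in; it is judged then, once.
Trained networks look in the newest picture that a camera, given by its name, has taken for a name from the list of things; names that differ only in an ending like _2 or _b are one class to them, and where a whole thing is asked for, a point or a joint stands for the part that bears it (a point fixed in the world has none). Each returns a list of dicts, best first, with "confidence" (0 to 1); they miss things now and then, are a little off and sometimes report something else, mostly with a low value. They report only what shows in the picture. A call takes as long as a camera call. They do not tell look-alikes from the thing itself.
- robot.search_frame(camera, thing): "box" ([left, top, right, bottom] in pixels, round what is visible of it).
- robot.cut_out(camera, thing): "pixels" (384x512 bool, what is visible of it) and "box" ([left, top, right, bottom] in pixels, round what is visible of it).
The state is a dict: "t": time; "joints": joint angles; "joint_vel": joint speeds; "joint_efforts": joint torques, N m; "tcp_pos": TCP position; "eef_rot": TCP orientation; "contact_force": force on the tool from outside, world axes, zero at the start; "torque": the same for the moment, N m; "finger_gap": opening from 0.0 (shut) to 1.0 (fully open); "grasp_force": force on a finger pad.
Only numpy, scipy, OpenCV 4.12 (cv2) and the standard library are available. Lean on these libraries where they do the work, as an engineer would, in place of code of your own. Each camera call takes 0.05 s, during which the arm holds its last target. There are 200 camera calls.

## Working session

There is one attempt and no reset: what is moved stays moved. The work goes in short steps, Python scripts to look and compute and a shell command to move; the robot and the scene stay as the last step left them, time stands still between calls to the robot, and variables do not carry over. Pictures are saved under pics/ and viewed, at most 10 in all, crops included, and the job is handed in when it is done.

```bash
ls; mkdir -p pics
cat > h.py <<'E'
import numpy as np, cv2
from workcell import robot
def cam(n):
    p=robot.camera_params(n); f=192/np.tan(np.radians(p['fov_y']/2))
    K=np.array([[f,0,p['cx']],[0,f,p['cy']],[0,0,1]]); R=cv2.Rodrigues(np.array(p['rvec'],float))[0]
    return K,R,np.array(p['tvec'],float).ravel(),p
def ray(c,uv,z):
    K,R,t,_=c; o=-R.T@t; d=R.T@np.linalg.inv(K)@np.array([uv[0],uv[1],1.]); return o+d*(z-o[2])/d[2]
def proj(c,P):
    K,R,t,_=c; q=K@(R@np.array(P,float)+t); return q[:2]/q[2]
def tri(cs,uvs):
    A=[];b=[]
    for c,uv in zip(cs,uvs):
        K,R,t,_=c; n=np.linalg.inv(K)@np.array([uv[0],uv[1],1.]); d=R.T@n; d/=np.linalg.norm(d); M=np.eye(3)-np.outer(d,d); A.append(M); b.append(M@(-R.T@t))
    return np.linalg.solve(sum(A),sum(b))
def save(n,name,crop=None,s=1):
    im=robot.capture(n); o=im
    if crop: o=im[crop[1]:crop[3],crop[0]:crop[2]]
    cv2.imwrite('pics/'+name,cv2.resize(o[:,:,::-1],None,fx=s,fy=s,interpolation=cv2.INTER_CUBIC)); return im
E
python3 - <<'E'
from h import *
np.set_printoptions(precision=1,suppress=True)
a=robot.capture('scene');b=robot.capture('top')
cv2.imwrite('pics/a.png',cv2.resize(np.vstack([a,b])[:,:,::-1],None,fx=.78,fy=.78))
for n in('scene','top'):
    print(n,robot.camera_params(n))
    for th in('bar_center','saddle_center','mug','dropper','screwdriver'):
        for r in robot.cut_out(n,th):
            m=r['pixels']; ys,xs=np.nonzero(m); print(n,th,round(r['confidence'],2),r['box'],xs.mean(),ys.mean(),ray(cam(n),(xs.mean(),ys.mean()),30))
print(robot.observe())
E
```

```text
pics
scene {'fov_y': 53.42181638060381, 'cx': 262.62775011654526, 'cy': 192.85016453218597, 'rvec': array([ 0.7, -2.3,  1.5]), 'tvec': array([ 616.4,  106. , 1006.2])}
scene bar_center 0.84 [285.5, 166.4, 319.4, 187.2] 304.3490566037736 178.3679245283019 [564.4  -0.3  30. ]
scene saddle_center 0.8 [218.0, 278.1, 244.3, 312.2] 230.44806517311608 294.89205702647655 [424.2 600.7  30. ]
scene saddle_center 0.68 [251.5, 227.5, 271.1, 257.1] 258.78225806451616 242.65322580645162 [478.8 414.   30. ]
scene saddle_center 0.62 [210.0, 236.2, 232.2, 264.0] 221.0891719745223 250.05732484076432 [535.  486.8  30. ]
scene saddle_center 0.6 [246.8, 250.0, 272.2, 284.9] 259.1583850931677 268.64285714285717 [422.8 500.2  30. ]
scene mug 0.97 [168.0, 191.1, 210.0, 235.4] 187.23613963039014 211.6776180698152 [730.2 385.8  30. ]
scene mug 0.54 [281.3, 172.3, 323.5, 220.7] 301.3843717001056 199.85744456177403 [498.7 151.4  30. ]
scene dropper 0.83 [212.8, 176.6, 224.8, 211.6] 216.5703422053232 196.425855513308 [723.1 265.6  30. ]
scene screwdriver 0.85 [320.1, 215.1, 334.2, 243.6] 326.6981132075472 231.34
[... 919 characters left out ...]
.4  30. ]
top dropper 0.59 [246.2, 127.3, 258.8, 144.8] 250.63758389261744 135.99328859060404 [709.5 279.9  30. ]
top screwdriver 0.85 [243.0, 242.2, 305.6, 264.3] 262.82544378698225 256.0147928994083 [375.7 246.3  30. ]
{'t': 0.6, 'joints': array([64.9, 34.3, -0.1, 91.6,  0.1, 54. , -4.6]), 'joint_vel': array([-0. , -0.1, -0. ,  0.1,  0.1, -0.1, -0. ]), 'joint_efforts': array([  0. , -77.6,   1.6, -25.8,   0. ,   0. ,  -0. ]), 'tcp_pos': array([ 255.9, -678.3,  248.3]), 'eef_rot': array([[ 0.9,  0.4, -0. ],
       [ 0.4, -0.9, -0. ],
       [-0. ,  0. , -1. ]]), 'contact_force': array([ 0.1,  0.4, -0.1]), 'torque': array([-0., -0.,  0.]), 'grasp_force': 0.0, 'finger_gap': 1.004601914223338}
```

View pics/a.png

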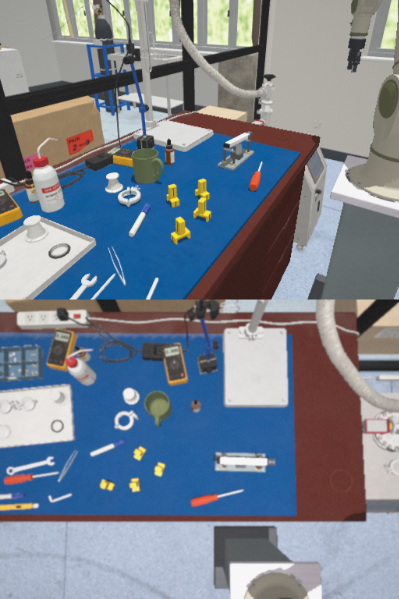

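The top picture shows the bar at about (314,207) lying along world y. The four saddles are left of it, and the rightmost is at (204,217), about world (481,406). I'll zoom in on the bar and that saddle.

Run:
```python
from h import *
a=robot.capture('scene')[150:230,250:350];b=robot.capture('top')[185:235,265:365]
f=lambda i:cv2.resize(i[:,:,::-1],None,fx=7,fy=7 if i is b else 5,interpolation=cv2.INTER_CUBIC)
b=cv2.resize(b[:,:,::-1],(700,250),interpolation=cv2.INTER_CUBIC) if 0 else cv2.resize(b[:,:,::-1],(500,250),interpolation=cv2.INTER_CUBIC)
a=cv2.resize(a[:,:,::-1],(400,320),interpolation=cv2.INTER_CUBIC)
a=cv2.copyMakeBorder(a,0,0,0,100,cv2.BORDER_CONSTANT)
cv2.imwrite('pics/b.png',np.vstack([b,a]))
```

```text
(no output)
```

View pics/b.png

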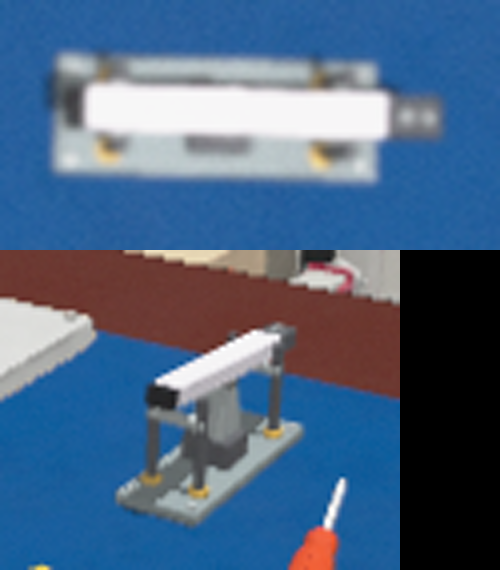

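The steel end is at the right (world -y) and the stand is nearly aligned with the world axes. Next I'll compute the ridge and bar positions and the first move to a wrist view above.

```bash
cat >> h.py <<'E'
def rel(target,R2=None):
    s=robot.observe(); R=np.array(s['eef_rot']); 
    print('shift',np.round(R.T@(np.array(target)-s['tcp_pos']),1))
    if R2 is not None: print('dr',np.round(cv2.Rodrigues(R.T@R2)[0].ravel(),3))
def down(deg): # tool y at angle deg in world
    a=np.radians(deg); y=np.array([np.cos(a),np.sin(a),0]); z=np.array([0,0,-1.]); return np.stack([np.cross(y,z),y,z],1)
E
python3 - <<'E'
from h import *
np.set_printoptions(precision=3,suppress=True)
T=cam('top')
u=lambda x,y:(265+x/5-.4,185+y/5-.4)
print('base corners',[ray(T,u(*p),10) for p in((57,55),(54,172),(378,62),(378,183))])
print('steel end',ray(T,u(442,116),78),'plug',ray(T,u(55,97),99))
print(robot.observe()['eef_rot'],robot.camera_params('wrist'))
rel([505,100,330],down(0)); rel([505,-80,330],down(0))
E
```

```text
base corners [array([542.882, 208.193,  10.   ]), array([477.   , 210.228,  10.   ]), array([539.014,  26.984,  10.   ]), array([470.935,  28.423,  10.   ])]
steel end [505.276   8.731  78.   ] plug [514.022 214.643  99.   ]
[[ 0.936  0.353 -0.   ]
 [ 0.353 -0.936 -0.   ]
 [-0.     0.    -1.   ]] {'fov_y': 63.21479964769221, 'cx': 252.9376610381346, 'cy': 190.93666756688668, 'rvec': array([-2.348,  1.622,  0.272]), 'tvec': array([-727.109,  -43.162,  380.19 ])}
shift [ 507.8 -640.3  -81.7]
dr [-0.    0.   -1.21]
shift [ 444.2 -471.9  -81.7]
dr [-0.    0.   -1.21]
```

```bash
R='x'; python3 -m creep '[{"translation":[30,-25,-40],"dr":[0,0,-0.12],"jaw":1},{"translation":[55,-58,-52],"dr":[0,0,-0.24],"jaw":1},{"translation":[80,-87,-52],"dr":[0,0,-0.36],"jaw":1},{"translation":[107,-118,-52],"dr":[0,0,-0.48],"jaw":1},{"translation":[133,-148,-52],"dr":[0,0,-0.6],"jaw":1},{"translation":[160,-178,-52],"dr":[0,0,-0.72],"jaw":1},{"translation":[187,-208,-52],"dr":[0,0,-0.84],"jaw":1},{"translation":[214,-238,-52],"dr":[0,0,-0.96],"jaw":1}]'; python3 -c "
from h import *
rel([505,-40,300],down(-1.5))"
```

```text
t: 1.37
tcp_pos: [371.2, -381.4, 300.7]
eef_rot: [[0.242, 0.97, 0.0], [0.97, -0.242, -0.001], [-0.001, 0.001, -1.0]]
contact_force: [0.6, 0.9, 0.1]
finger_gap: 0.003
grasp_force: 0.0
shift [363.6  47.3   0.4]
dr [ 0.     0.001 -0.218]
```

```bash
python3 -m creep '[{"translation":[40,5,0],"dr":[0,0,-0.1],"jaw":1},{"translation":[80,10,0],"dr":[0,0,-0.22],"jaw":1},{"translation":[120,15,0],"dr":[0,0,-0.22],"jaw":1},{"translation":[160,20,0],"dr":[0,0,-0.22],"jaw":1},{"translation":[200,26,0],"dr":[0,0,-0.22],"jaw":1},{"translation":[240,32,0],"dr":[0,0,-0.22],"jaw":1},{"translation":[280,38,0],"dr":[0,0,-0.22],"jaw":1},{"translation":[320,43,0],"dr":[0,0,-0.22],"jaw":1}]'
python3 - <<'E'
from h import *
c=cam('wrist'); print('campos',-c[1].T@c[2],'fwd',c[1][2])
save('wrist','c.png',s=1.5)
for p in([507.5,118.5,75],[509,58,70],[505,9,75],[514,215,99]): print(proj(c,p))
for r in robot.cut_out('wrist','bar_center'): print(r['confidence'],r['box'])
rel([505,-40,300],down(-1.5))
E
```

```text
t: 2.03
tcp_pos: [492.3, -82.0, 300.6]
eef_rot: [[0.03, 1.0, 0.001], [1.0, -0.03, -0.0], [-0.0, 0.001, -1.0]]
contact_force: [1.1, -0.6, 0.4]
finger_gap: -0.001
grasp_force: 0.0
campos [495.74010285   1.0373732  426.40865154] fwd [-0.00934752 -0.32856376 -0.94443553]
[261.69355801 -50.3395625 ]
[264.22249022  22.75193633]
[261.39974234  74.09011486]
[ 268.50466088 -214.32749488]
0.82 [251.4, 0.2, 275.1, 74.2]
shift [37.2 10.1  1.1]
dr [ 0.003 -0.003  0.005]
```

View pics/c.png

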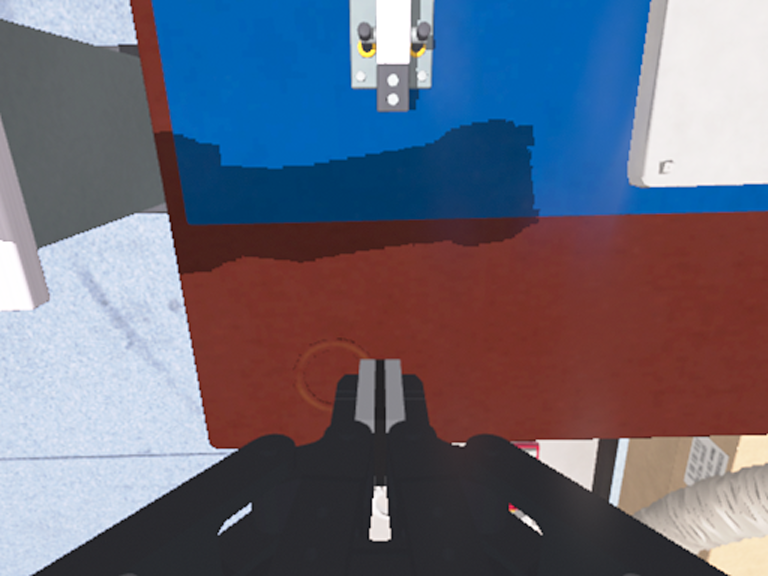

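The wrist picture shows the steel end face at (262,74), where I predicted it, with the closed fingers at the lower middle. Descending behind the steel end.

```bash
python3 -m creep '[{"translation":[20,10,40],"dr":[0,0,0],"jaw":1},{"translation":[37,11,80],"dr":[0,0,0],"jaw":1},{"translation":[37,11,120],"dr":[0,0,0],"jaw":1},{"translation":[37,11,160],"dr":[0,0,0],"jaw":1},{"translation":[37,11,200],"dr":[0,0,0],"jaw":1},{"translation":[37,11,220],"dr":[0,0,0],"jaw":1},{"translation":[37,11,220],"dr":[0,0,0],"jaw":1},{"translation":[37,11,220],"dr":[0,0,0],"jaw":1}]'
python3 - <<'E'
from h import *
save('wrist','d.png',s=1.2)
c=cam('wrist')
for y in(-29,9): print(proj(c,[505.3,y,75]))
rel([505.3,-2,81],down(-1.5))
E
```

```text
t: 2.8
tcp_pos: [503.4, -47.2, 79.8]
eef_rot: [[0.03, 1.0, -0.002], [1.0, -0.03, -0.0], [-0.0, -0.002, -1.0]]
contact_force: [0.6, -0.4, 0.7]
finger_gap: 0.001
grasp_force: 0.0
[251.91263805 229.35774729]
[249.2583315  148.95260345]
shift [45.3 -0.3 -0.1]
dr [ 0.     0.    -0.004]
```

View pics/d.png

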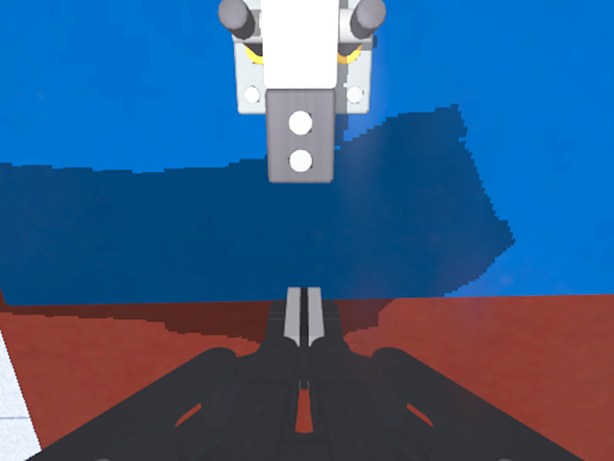

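The wrist picture shows the steel end edge at (250,152), centred between the pins. The closed fingers are at column 253, in line with it. Pushing slowly toward +y.

```bash
python3 -m creep '[{"translation":[20,0,0],"dr":[0,0,0],"jaw":1},{"translation":[34,0,0],"dr":[0,0,0],"jaw":1},{"translation":[38,0,0],"dr":[0,0,0],"jaw":1},{"translation":[41,0,0],"dr":[0,0,0],"jaw":1},{"translation":[44,0,0],"dr":[0,0,0],"jaw":1},{"translation":[47,0,0],"dr":[0,0,0],"jaw":1},{"translation":[49,0,0],"dr":[0,0,0],"jaw":1},{"translation":[49,0,0],"dr":[0,0,0],"jaw":1}]'
cat >> h.py <<'E'
def bar():
    c=cam('wrist'); robot.capture('wrist'); s=robot.observe()
    print('tcp',np.round(s['tcp_pos'],1))
    for r in robot.cut_out('wrist','bar_center')[:1]:
        m=r['pixels']; ys,xs=np.nonzero(m); b=ys.max(); w=[np.count_nonzero(m[y]) for y in range(b-20,b-4)]
        print('wrist bottom row',b,r['box'],'width',np.mean(w),'face y at z81/91',ray(c,(xs[ys==b].mean(),b),81)[:2],ray(c,(xs[ys==b].mean(),b),91)[:2])
    for n in('scene','top'):
        robot.capture(n)
        for r in robot.cut_out(n,'bar_center')[:1]: print(n,r['box'])
E
python3 -c "
from h import *
save('wrist','e.png',s=1.2); bar()"
```

```text
t: 3.52
tcp_pos: [505.3, 0.8, 80.5]
eef_rot: [[0.031, 1.0, -0.0], [1.0, -0.031, -0.001], [-0.001, -0.0, -1.0]]
contact_force: [-0.4, -2.5, 1.3]
finger_gap: 0.003
grasp_force: 1.5
tcp [505.3   0.9  80.4]
wrist bottom row 252 [214.4, 0.9, 284.2, 252.9] width 48.8125 face y at z81/91 [503.1246574   11.02572251] [503.5865735   16.85777326]
scene [285.1, 165.3, 322.4, 187.1]
top [277.9, 202.8, 352.4, 213.2]
```

View pics/e.png

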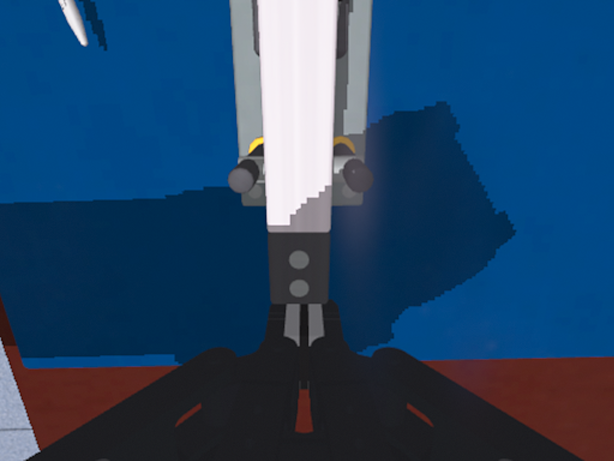

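The fingers now touch the end face, whose edge is at (250,252). Push in steps, drawing back and waiting after each; the edge's height will show whether the bar is tipped (~82) or level (91).

```bash
cat >> h.py <<'E'
def lev(fy,show=None):
    c=cam('wrist'); im=robot.capture('wrist'); s=robot.observe()
    if show: cv2.imwrite('pics/'+show,im[:,:,::-1])
    for r in robot.cut_out('wrist','bar_center')[:1]:
        m=r['pixels']; ys,xs=np.nonzero(m); b=r['box'][3]
        o=-c[1].T@c[2]; p=ray(c,(xs[ys>b-8].mean(),b),0); k=(fy-o[1])/(p[1]-o[1]); q=o+(p-o)*k
        print('tcp',np.round(s['tcp_pos'],1),'conf',r['confidence'],'box',r['box'],'edge at',np.round(q,1))
E
P='python3 -m creep'
python3 -m creep '[{"translation":[2,0,0],"dr":[0,0,0],"jaw":1},{"translation":[4,0,0],"dr":[0,0,0],"jaw":1},{"translation":[6,0,0],"dr":[0,0,0],"jaw":1},{"translation":[8,0,0],"dr":[0,0,0],"jaw":1},{"translation":[10,0,0],"dr":[0,0,0],"jaw":1},{"translation":[12,0,0],"dr":[0,0,0],"jaw":1},{"translation":[13,0,0],"dr":[0,0,0],"jaw":1},{"translation":[13,0,0],"dr":[0,0,0],"jaw":1}]' | grep -E 'tcp|force'
python3 -m creep '[{"translation":[-4,0,0],"dr":[0,0,0],"jaw":1},{"translation":[-8,0,0],"dr":[0,0,0],"jaw":1},{"translation":[-8,0,0],"dr":[0,0,0],"jaw":1},{"translation":[-8,0,0],"dr":[0,0,0],"jaw":1},{"translation":[-8,0,0],"dr":[0,0,0],"jaw":1},{"translation":[-8,0,0],"dr":[0,0,0],"jaw":1},{"translation":[-8,0,0],"dr":[0,0,0],"jaw":1},{"translation":[-8,0,0],"dr":[0,0,0],"jaw":1}]' | grep -E 'tcp'
python3 -m creep '[{"translation":[0,0,0],"dr":[0,0,0],"jaw":1},{"translation":[0,0,0],"dr":[0,0,0],"jaw":1},{"translation":[0,0,0],"dr":[0,0,0],"jaw":1},{"translation":[0,0,0],"dr":[0,0,0],"jaw":1},{"translation":[0,0,0],"dr":[0,0,0],"jaw":1},{"translation":[0,0,0],"dr":[0,0,0],"jaw":1},{"translation":[0,0,0],"dr":[0,0,0],"jaw":1},{"translation":[0,0,0],"dr":[0,0,0],"jaw":1}]' | grep -E 'tcp'
python3 -c "
from h import *
lev(24.5)"
```

```text
tcp_pos: [505.5, 13.1, 80.4]
contact_force: [-0.4, -8.1, 5.9]
grasp_force: 4.3
tcp_pos: [505.5, 7.1, 80.2]
tcp_pos: [505.4, 6.8, 80.3]
tcp [505.5   6.8  80.3] conf 0.89 box [211.6, 0.0, 280.1, 242.2] edge at [504.8  24.5  85.5]
```

```bash
cat >> h.py <<'E'
def tilt(fy):
    # slope of the bar's upper-left silhouette in the scene camera, against predictions
    c=cam('scene'); im=robot.capture('scene'); r=robot.cut_out('scene','bar_center')[0]; m=r['pixels']
    ys,xs=np.nonzero(m); co=np.cov(xs,ys); w,v=np.linalg.eigh(co); d=v[:,1]
    print('scene slope',d[1]/d[0],'px',len(xs),r['box'])
    a=np.array([505.5-.027*0,fy]); 
    for t in(.09,0,-.09):
        # box corners for tilt t (steel end down positive)
        pts=[]
        for l in(0,200):
            for x in(-11,11):
                for h in(0,16):
                    y=fy+l*np.cos(t); z=75+(fy+l-118.5)*np.sin(t)+h; pts.append(proj(c,[505.3+.027*(y-10)+x,y,z]))
        M=np.zeros((384,512),np.uint8); cv2.fillConvexPoly(M,cv2.convexHull(np.round(np.array(pts)).astype(np.int32)),1)
        y2,x2=np.nonzero(M); w,v=np.linalg.eigh(np.cov(x2,y2)); d=v[:,1]
        print(' pred tilt',t,d[1]/d[0],'box',x2.min(),y2.min(),x2.max(),y2.max(),'IoU',round((M.astype(bool)&m).sum()/(M.astype(bool)|m).sum(),2))
E
python3 -c "
from h import *
tilt(24.5); lev(24.5)"
```

```text
scene slope -0.5049878427225823 px 336 [284.5, 165.0, 320.7, 189.2]
 pred tilt 0.09 -0.4913023225310774 box 283 169 322 192 IoU 0.82
 pred tilt 0 -0.685872693744928 box 283 166 322 195 IoU 0.65
 pred tilt -0.09 -0.8349803302645635 box 283 164 322 198 IoU 0.5
tcp [505.4   6.8  80.3] conf 0.61 box [212.4, 0.0, 281.5, 242.9] edge at [504.9  24.5  86.2]
```

The scene slope (-0.50, against -0.49 predicted for tipped) clearly says it's still tipped. Next push, +5 mm.

```bash
python3 -m creep '[{"translation":[4,0,0],"dr":[0,0,0],"jaw":1},{"translation":[7,0,0],"dr":[0,0,0],"jaw":1},{"translation":[9,0,0],"dr":[0,0,0],"jaw":1},{"translation":[11,0,0],"dr":[0,0,0],"jaw":1},{"translation":[13,0,0],"dr":[0,0,0],"jaw":1},{"translation":[13,0,0],"dr":[0,0,0],"jaw":1},{"translation":[9,0,0],"dr":[0,0,0],"jaw":1},{"translation":[5,0,0],"dr":[0,0,0],"jaw":1}]' | grep -E 'tcp'
python3 -m creep '[{"translation":[0,0,0],"dr":[0,0,0],"jaw":1},{"translation":[0,0,0],"dr":[0,0,0],"jaw":1},{"translation":[0,0,0],"dr":[0,0,0],"jaw":1},{"translation":[0,0,0],"dr":[0,0,0],"jaw":1},{"translation":[0,0,0],"dr":[0,0,0],"jaw":1},{"translation":[0,0,0],"dr":[0,0,0],"jaw":1},{"translation":[0,0,0],"dr":[0,0,0],"jaw":1},{"translation":[0,0,0],"dr":[0,0,0],"jaw":1}]' | grep -E 'tcp'
python3 -m creep '[{"translation":[0,0,0],"dr":[0,0,0],"jaw":1},{"translation":[0,0,0],"dr":[0,0,0],"jaw":1},{"translation":[0,0,0],"dr":[0,0,0],"jaw":1},{"translation":[0,0,0],"dr":[0,0,0],"jaw":1},{"translation":[0,0,0],"dr":[0,0,0],"jaw":1},{"translation":[0,0,0],"dr":[0,0,0],"jaw":1},{"translation":[0,0,0],"dr":[0,0,0],"jaw":1},{"translation":[0,0,0],"dr":[0,0,0],"jaw":1}]' | grep -E 't:'
python3 -c "
from h import *
tilt(29.5); lev(29.5)"
```

```text
tcp_pos: [505.7, 12.2, 80.3]
tcp_pos: [505.6, 11.9, 80.2]
t: 8.17
eef_rot: [[0.03, 1.0, -0.0], [1.0, -0.03, -0.0], [-0.0, -0.0, -1.0]]
scene slope 4.174567891467909 px 302 [250.5, 228.7, 271.6, 258.1]
 pred tilt 0.09 -0.4920023917136324 box 282 169 321 192 IoU 0.0
 pred tilt 0 -0.6499629861433455 box 282 167 321 195 IoU 0.0
 pred tilt -0.09 -0.8620593029027595 box 282 164 321 199 IoU 0.0
tcp [505.6  11.8  80.2] conf 0.84 box [210.7, 0.0, 280.4, 240.6] edge at [504.8  29.5  84.1]
```

```bash
sed -i "s/r=robot.cut_out('scene','bar_center')\[0\]; m=r\['pixels'\]/L=[q for q in robot.cut_out('scene','bar_center') if abs(q['box'][0]-283)<12 and abs(q['box'][2]-321)<12]\n    if not L: print('no scene bar'); return\n    r=L[0]; m=r['pixels']/" h.py
python3 -m creep '[{"translation":[4,0,0],"dr":[0,0,0],"jaw":1},{"translation":[7,0,0],"dr":[0,0,0],"jaw":1},{"translation":[9,0,0],"dr":[0,0,0],"jaw":1},{"translation":[11,0,0],"dr":[0,0,0],"jaw":1},{"translation":[13,0,0],"dr":[0,0,0],"jaw":1},{"translation":[13,0,0],"dr":[0,0,0],"jaw":1}]' | grep -E 'tcp|force'
python3 -m creep '[{"translation":[-4,0,0],"dr":[0,0,0],"jaw":1},{"translation":[-8,0,0],"dr":[0,0,0],"jaw":1},{"translation":[-8,0,0],"dr":[0,0,0],"jaw":1},{"translation":[-8,0,0],"dr":[0,0,0],"jaw":1},{"translation":[-8,0,0],"dr":[0,0,0],"jaw":1},{"translation":[-8,0,0],"dr":[0,0,0],"jaw":1},{"translation":[-8,0,0],"dr":[0,0,0],"jaw":1},{"translation":[-8,0,0],"dr":[0,0,0],"jaw":1}]' | grep -E 'tcp'
python3 -m creep '[{"translation":[0,0,0],"dr":[0,0,0],"jaw":1},{"translation":[0,0,0],"dr":[0,0,0],"jaw":1},{"translation":[0,0,0],"dr":[0,0,0],"jaw":1},{"translation":[0,0,0],"dr":[0,0,0],"jaw":1},{"translation":[0,0,0],"dr":[0,0,0],"jaw":1},{"translation":[0,0,0],"dr":[0,0,0],"jaw":1},{"translation":[0,0,0],"dr":[0,0,0],"jaw":1},{"translation":[0,0,0],"dr":[0,0,0],"jaw":1}]' | grep -E 't:'
python3 -c "
from h import *
tilt(35); lev(35)"
```

```text
tcp_pos: [505.8, 23.9, 80.5]
contact_force: [-0.2, -5.4, 4.0]
grasp_force: 2.7
tcp_pos: [505.8, 17.0, 80.2]
t: 10.2
eef_rot: [[0.03, 1.0, -0.0], [1.0, -0.03, -0.0], [-0.0, -0.0, -1.0]]
scene slope -0.5103393688598639 px 327 [282.4, 167.4, 319.2, 188.3]
 pred tilt 0.09 -0.4925590023818348 box 281 169 320 193 IoU 0.76
 pred tilt 0 -0.678842684941518 box 281 167 320 196 IoU 0.66
 pred tilt -0.09 -0.8506618428695815 box 281 165 321 200 IoU 0.49
tcp [505.7  16.8  80.2] conf 0.65 box [208.8, 0.0, 278.4, 242.1] edge at [504.9  35.   86.4]
```

```bash
python3 -m creep '[{"translation":[4,0,0],"dr":[0,0,0],"jaw":1},{"translation":[7,0,0],"dr":[0,0,0],"jaw":1},{"translation":[9,0,0],"dr":[0,0,0],"jaw":1},{"translation":[11,0,0],"dr":[0,0,0],"jaw":1},{"translation":[13,0,0],"dr":[0,0,0],"jaw":1},{"translation":[13,0,0],"dr":[0,0,0],"jaw":1}]' | grep -E 'tcp|force'
python3 -m creep '[{"translation":[-4,0,0],"dr":[0,0,0],"jaw":1},{"translation":[-8,0,0],"dr":[0,0,0],"jaw":1},{"translation":[-8,0,0],"dr":[0,0,0],"jaw":1},{"translation":[-8,0,0],"dr":[0,0,0],"jaw":1},{"translation":[-8,0,0],"dr":[0,0,0],"jaw":1},{"translation":[-8,0,0],"dr":[0,0,0],"jaw":1},{"translation":[-8,0,0],"dr":[0,0,0],"jaw":1},{"translation":[-8,0,0],"dr":[0,0,0],"jaw":1}]' | grep -E 'tcp'
python3 -m creep '[{"translation":[0,0,0],"dr":[0,0,0],"jaw":1},{"translation":[0,0,0],"dr":[0,0,0],"jaw":1},{"translation":[0,0,0],"dr":[0,0,0],"jaw":1},{"translation":[0,0,0],"dr":[0,0,0],"jaw":1},{"translation":[0,0,0],"dr":[0,0,0],"jaw":1},{"translation":[0,0,0],"dr":[0,0,0],"jaw":1},{"translation":[0,0,0],"dr":[0,0,0],"jaw":1},{"translation":[0,0,0],"dr":[0,0,0],"jaw":1}]' | grep -E 't:'
python3 -c "
from h import *
tilt(40); lev(40)"
```

```text
tcp_pos: [506.0, 28.9, 80.5]
contact_force: [0.4, -6.5, 4.7]
grasp_force: 2.7
tcp_pos: [505.9, 22.0, 80.2]
t: 12.23
eef_rot: [[0.03, 1.0, -0.0], [1.0, -0.03, 0.0], [0.0, -0.0, -1.0]]
scene slope -0.5270910821573073 px 352 [279.6, 166.9, 315.7, 191.2]
 pred tilt 0.09 -0.49103727720469925 box 280 170 320 193 IoU 0.87
 pred tilt 0 -0.6769715862540118 box 280 168 320 197 IoU 0.67
 pred tilt -0.09 -0.8331357630559132 box 280 165 320 200 IoU 0.52
tcp [505.9  21.8  80.2] conf 0.68 box [208.0, 0.0, 277.5, 242.5] edge at [504.7  40.   86.7]
```

```bash
python3 -m creep '[{"translation":[4,0,0],"dr":[0,0,0],"jaw":1},{"translation":[7,0,0],"dr":[0,0,0],"jaw":1},{"translation":[9,0,0],"dr":[0,0,0],"jaw":1},{"translation":[11,0,0],"dr":[0,0,0],"jaw":1},{"translation":[12,0,0],"dr":[0,0,0],"jaw":1},{"translation":[12,0,0],"dr":[0,0,0],"jaw":1}]' | grep -E 'tcp|force'
python3 -m creep '[{"translation":[-4,0,0],"dr":[0,0,0],"jaw":1},{"translation":[-8,0,0],"dr":[0,0,0],"jaw":1},{"translation":[-8,0,0],"dr":[0,0,0],"jaw":1},{"translation":[-8,0,0],"dr":[0,0,0],"jaw":1},{"translation":[-8,0,0],"dr":[0,0,0],"jaw":1},{"translation":[-8,0,0],"dr":[0,0,0],"jaw":1},{"translation":[-8,0,0],"dr":[0,0,0],"jaw":1},{"translation":[-8,0,0],"dr":[0,0,0],"jaw":1}]' | grep -E 'tcp'
python3 -m creep '[{"translation":[0,0,0],"dr":[0,0,0],"jaw":1},{"translation":[0,0,0],"dr":[0,0,0],"jaw":1},{"translation":[0,0,0],"dr":[0,0,0],"jaw":1},{"translation":[0,0,0],"dr":[0,0,0],"jaw":1},{"translation":[0,0,0],"dr":[0,0,0],"jaw":1},{"translation":[0,0,0],"dr":[0,0,0],"jaw":1},{"translation":[0,0,0],"dr":[0,0,0],"jaw":1},{"translation":[0,0,0],"dr":[0,0,0],"jaw":1}]' | grep -E 't:'
python3 -c "
from h import *
tilt(44); lev(44)"
```

```text
tcp_pos: [506.1, 32.9, 80.4]
contact_force: [0.5, -5.4, 3.3]
grasp_force: 2.6
tcp_pos: [506.0, 26.0, 80.2]
t: 14.27
eef_rot: [[0.03, 1.0, -0.0], [1.0, -0.03, 0.0], [0.0, -0.0, -1.0]]
scene slope -0.6166493697082739 px 398 [279.2, 164.9, 318.7, 194.5]
 pred tilt 0.09 -0.4819008792289274 box 279 170 319 193 IoU 0.75
 pred tilt 0 -0.6578198152074128 box 279 168 319 197 IoU 0.84
 pred tilt -0.09 -0.8392962462803034 box 279 166 319 201 IoU 0.63
tcp [506.   25.8  80.3] conf 0.9 box [211.1, 0.0, 276.8, 249.0] edge at [504.1  44.   92.2]
```

It's level now (slope -0.62, edge at z 92). Push 4 mm further to centre it in the level window.

```bash
python3 -m creep '[{"translation":[4,0,0],"dr":[0,0,0],"jaw":1},{"translation":[7,0,0],"dr":[0,0,0],"jaw":1},{"translation":[9,0,0],"dr":[0,0,0],"jaw":1},{"translation":[11,0,0],"dr":[0,0,0],"jaw":1},{"translation":[12,0,0],"dr":[0,0,0],"jaw":1},{"translation":[12,0,0],"dr":[0,0,0],"jaw":1}]' | grep -E 'tcp|force'
python3 -m creep '[{"translation":[-4,0,0],"dr":[0,0,0],"jaw":1},{"translation":[-12,0,0],"dr":[0,0,0],"jaw":1},{"translation":[-20,0,0],"dr":[0,0,0],"jaw":1},{"translation":[-20,0,0],"dr":[0,0,0],"jaw":1},{"translation":[-20,0,0],"dr":[0,0,0],"jaw":1},{"translation":[-20,0,0],"dr":[0,0,0],"jaw":1},{"translation":[-20,0,0],"dr":[0,0,0],"jaw":1},{"translation":[-20,0,0],"dr":[0,0,0],"jaw":1}]' | grep -E 'tcp'
python3 -m creep '[{"translation":[0,0,0],"dr":[0,0,0],"jaw":1},{"translation":[0,0,0],"dr":[0,0,0],"jaw":1},{"translation":[0,0,0],"dr":[0,0,0],"jaw":1},{"translation":[0,0,0],"dr":[0,0,0],"jaw":1},{"translation":[0,0,0],"dr":[0,0,0],"jaw":1},{"translation":[0,0,0],"dr":[0,0,0],"jaw":1},{"translation":[0,0,0],"dr":[0,0,0],"jaw":1},{"translation":[0,0,0],"dr":[0,0,0],"jaw":1}]' | grep -E 't:'
python3 -c "
from h import *
tilt(48); lev(48)
rel([490,250,310],down(-1.5)); 
"
```

```text
tcp_pos: [506.3, 37.9, 80.2]
contact_force: [-0.3, -1.4, -0.4]
grasp_force: 0.7
tcp_pos: [505.8, 18.1, 80.3]
t: 16.3
eef_rot: [[0.03, 1.0, -0.0], [1.0, -0.03, -0.0], [-0.0, -0.0, -1.0]]
scene slope -0.6938830280451445 px 363 [281.4, 168.9, 315.9, 198.3]
 pred tilt 0.09 -0.483511125352076 box 278 170 318 194 IoU 0.63
 pred tilt 0 -0.6736712451701392 box 278 168 319 198 IoU 0.78
 pred tilt -0.09 -0.8405674515259083 box 278 166 319 202 IoU 0.66
tcp [505.8  17.8  80.3] conf 0.65 box [210.2, 0.6, 277.8, 220.3] edge at [504.7  48.   90.1]
shift [ 231.6  -22.8 -229.7]
dr [-0.    -0.    -0.004]
```

Still level, and more centred. Now raise and go to view the rightmost saddle, opening the jaws on the way.

```bash
python3 -m creep '[{"translation":[0,0,-40],"dr":[0,0,0],"jaw":1},{"translation":[0,0,-80],"dr":[0,0,0],"jaw":1},{"translation":[10,-1,-120],"dr":[0,0,0],"jaw":1},{"translation":[30,-3,-155],"dr":[0,0,0],"jaw":1},{"translation":[55,-6,-185],"dr":[0,0,0],"jaw":1},{"translation":[92,-9,-195],"dr":[0,0,0],"jaw":1},{"translation":[130,-13,-195],"dr":[0,0,0],"jaw":0.3},{"translation":[170,-17,-195],"dr":[0,0,0],"jaw":0}]' | grep tcp
python3 -m creep '[{"translation":[40,-4,0],"dr":[0,0,0],"jaw":0},{"translation":[80,-8,0],"dr":[0,0,0],"jaw":0},{"translation":[120,-12,0],"dr":[0,0,0],"jaw":0},{"translation":[150,-15,0],"dr":[0,0,0],"jaw":0},{"translation":[161,-16,0],"dr":[0,0,0],"jaw":0},{"translation":[161,-16,0],"dr":[0,0,0],"jaw":0},{"translation":[161,-16,0],"dr":[0,0,0],"jaw":0},{"translation":[161,-16,0],"dr":[0,0,0],"jaw":0}]' | grep -E 'tcp|gap'
python3 - <<'E'
from h import *
np.set_printoptions(precision=1,suppress=True)
tilt(48)
c=cam('wrist'); save('wrist','f.png',s=1.5)
for r in robot.cut_out('wrist','saddle_center'):
    m=r['pixels'];ys,xs=np.nonzero(m); print(r['confidence'],r['box'],ray(c,(xs.mean(),ys.mean()),30), cv2.minAreaRect(np.stack([xs,ys],1).astype(np.float32)))
print(proj(c,[481,406,0]),proj(c,[481,406,60]))
E
```

```text
tcp_pos: [494.1, 189.1, 276.7]
tcp_pos: [483.1, 347.8, 274.9]
finger_gap: 0.494
scene slope -0.6863958782994221 px 395 [278.9, 167.8, 317.1, 196.5]
 pred tilt 0.09 -0.483511125352076 box 278 170 318 194 IoU 0.68
 pred tilt 0 -0.6736712451701392 box 278 168 319 198 IoU 0.84
 pred tilt -0.09 -0.8405674515259083 box 278 166 319 202 IoU 0.69
0.98 [173.9, 0.0, 219.4, 40.5] [428.4 494.6  30. ] ((196.22398376464844, 18.178186416625977), (35.83344650268555, 42.994140625), 81.38435363769531)
0.83 [229.2, 88.3, 270.8, 115.7] [481.9 409.2  30. ] ((249.048828125, 102.84273529052734), (37.9390983581543, 23.71193504333496), 17.2414608001709)
0.73 [272.0, 12.6, 320.5, 52.9] [537.8 481.2  30. ] ((300.0939025878906, 29.017318725585938), (40.216190338134766, 34.54003143310547), 28.886581420898438)
0.35 [387.6, 44.9, 512.0, 141.8] [720.7 411.8  30. ] ((449.5, 93.0), (94.0, 123.0), 90.0)
[248.9 103.4] [248.1 107.1]
```

View pics/f.png

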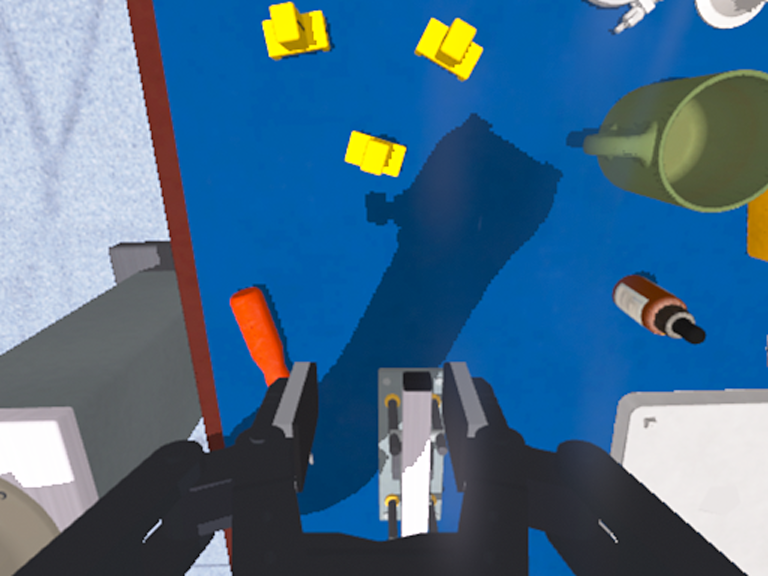

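The saddle wanted is at (250,102), turned about 17° in the picture; the other two seen are farther left. The bar is still level. Refining the saddle's pose.

Run:
```python
from h import *
np.set_printoptions(precision=1,suppress=True)
c=cam('wrist'); im=robot.capture('wrist')
hsv=cv2.cvtColor(im,cv2.COLOR_RGB2HSV); m=cv2.inRange(hsv,(20,140,100),(38,255,255)); m[:80]=0;m[125:]=0;m[:,:215]=0;m[:,290:]=0
ys,xs=np.nonzero(m)
for z in(0,20,60):
    P=np.array([ray(c,p,z)[:2] for p in zip(xs,ys)],np.float32); print(z,cv2.minAreaRect(P),P.mean(0))
# model fit: two boxes
from scipy.optimize import minimize
def render(q):
    x,y,a=q; M=np.zeros((384*4,512*4),np.uint8); C,S=np.cos(a),np.sin(a)
    for bx,by,z0,z1 in((22,12,0,20),(8,11,20,60)):
        pts=[proj(c,[x+C*i-S*j,y+S*i+C*j,z]) for i in(-bx,bx) for j in(-by,by) for z in(z0,z1)]
        cv2.fillConvexPoly(M,cv2.convexHull(np.round((np.array(pts)+.5)*4).astype(np.int32)),255)
    return cv2.resize(M,(512,384),interpolation=cv2.INTER_AREA)/255.
f=lambda q:np.abs(render([q[0],q[1],q[2]/50])-m/255.).sum()
best=min((minimize(f,[482,408,np.radians(d)*50],method='Nelder-Mead',options=dict(initial_simplex=[[482,408,np.radians(d)*50],[488,408,np.radians(d)*50],[482,414,np.radians(d)*50],[482,408,np.radians(d)*50+5]])) for d in(-28,-18,-8)),key=lambda r:r.fun)
x,y,a=best.x; a=np.degrees(a/50); print('fit',x,y,a,best.fun,m.sum()/255)
rel([x,y,140],down(a)); rel([x,y,42],down(a))
```

```text
0 ((481.7735595703125, 406.0477294921875), (28.256935119628906, 46.16728973388672), 71.63069152832031) [481.9 407. ]
20 ((482.0305480957031, 407.3049621582031), (26.84801483154297, 43.86534118652344), 71.63068389892578) [482.1 408.2]
60 ((482.5446472167969, 409.819580078125), (24.030176162719727, 39.261474609375), 71.6307373046875) [482.7 410.6]
fit 482.2595488699455 408.5456536798838 -18.449244262597592 44.29019607843137 819.0
shift [ 60.1  -2.9 135.4]
dr [0.  0.  0.3]
shift [ 60.1  -2.9 233.4]
dr [0.  0.  0.3]
```

```bash
python3 -m creep '[{"translation":[30,-1,30],"dr":[0,0,0.1],"jaw":0},{"translation":[60,-3,60],"dr":[0,0,0.2],"jaw":0},{"translation":[60,-3,100],"dr":[0,0,0.3],"jaw":0},{"translation":[60,-3,140],"dr":[0,0,0.3],"jaw":0},{"translation":[60,-3,160],"dr":[0,0,0.3],"jaw":0},{"translation":[60,-3,160],"dr":[0,0,0.3],"jaw":0},{"translation":[60,-3,160],"dr":[0,0,0.3],"jaw":0}]' | grep tcp
python3 - <<'E'
from h import *
save('wrist','g.png',s=1.2)
c=cam('wrist')
for s in(8,-8): 
  for j in (11,-11): a=np.radians(-18.45); print(proj(c,[482.3+np.cos(a)*s-np.sin(a)*j,408.5+np.sin(a)*s+np.cos(a)*j,60])*1.2)
rel([482.3,408.5,42],down(-18.45))
E
```

```text
tcp_pos: [481.4, 409.3, 114.7]
[317.22682978 247.87565524]
[317.03150306 285.48424125]
[286.68271242 248.07934148]
[287.5707183  285.67379946]
shift [-1.3  0.7 74.2]
dr [ 0.    -0.001 -0.008]
```

View pics/g.png

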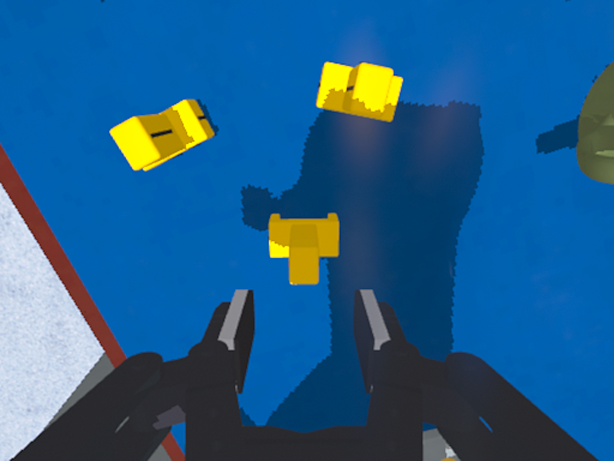

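The tab top spans (289–319, 245–285), as predicted, midway between the fingers and square to them. Descend and grip.

```bash
python3 -m creep '[{"translation":[0,1,25],"dr":[0,0,0],"jaw":0},{"translation":[-1,1,50],"dr":[0,0,0],"jaw":0},{"translation":[-1,1,66],"dr":[0,0,0],"jaw":0},{"translation":[-1,1,73],"dr":[0,0,0],"jaw":0},{"translation":[-1,1,73],"dr":[0,0,0],"jaw":0},{"translation":[-1,1,73],"dr":[0,0,0],"jaw":0},{"translation":[-1,1,73],"dr":[0,0,0],"jaw":0.5},{"translation":[-1,1,73],"dr":[0,0,0],"jaw":1}]'
python3 -m creep '[{"translation":[0,0,0],"dr":[0,0,0],"jaw":1},{"translation":[0,0,0],"dr":[0,0,0],"jaw":1},{"translation":[0,0,0],"dr":[0,0,0],"jaw":1},{"translation":[0,0,0],"dr":[0,0,0],"jaw":1},{"translation":[0,0,0],"dr":[0,0,0],"jaw":1}]'
```

```text
t: 19.38
tcp_pos: [482.9, 409.0, 43.9]
eef_rot: [[0.324, 0.946, 0.002], [0.946, -0.324, 0.002], [0.002, 0.001, -1.0]]
contact_force: [-0.4, 0.5, -0.6]
finger_gap: 0.225
grasp_force: 0.0
t: 19.8
tcp_pos: [482.8, 409.0, 43.9]
eef_rot: [[0.324, 0.946, 0.002], [0.946, -0.324, 0.001], [0.002, 0.001, -1.0]]
contact_force: [-0.3, -0.9, 7.8]
finger_gap: 0.173
grasp_force: 58.4
```

Gripped at about 15 mm with 58 N. Lift, carry above the ridge and turn to the stand's axes.

```bash
python3 -m creep '[{"translation":[0,0,-20],"dr":[0,0,0],"jaw":1},{"translation":[0,0,-60],"dr":[0,0,0],"jaw":1},{"translation":[0,0,-100],"dr":[0,0,0],"jaw":1},{"translation":[-10,4,-135],"dr":[0,0,-0.06],"jaw":1},{"translation":[-38,16,-150],"dr":[0,0,-0.14],"jaw":1},{"translation":[-70,30,-160],"dr":[0,0,-0.22],"jaw":1},{"translation":[-105,46,-160],"dr":[0,0,-0.3],"jaw":1},{"translation":[-140,62,-160],"dr":[0,0,-0.304],"jaw":1}]' | grep -E "tcp|gap|grasp"
python3 -c "
from h import *
rel([507.5,118.5,204],down(-1.5))"
```

```text
tcp_pos: [495.7, 254.8, 203.9]
finger_gap: 0.173
grasp_force: 58.4
shift [-136.    14.6   -0.2]
dr [ 0.003 -0.001  0.006]
```

```bash
python3 -m creep '[{"translation":[-30,4,0],"dr":[0,0,0],"jaw":1},{"translation":[-65,8,0],"dr":[0,0,0],"jaw":1},{"translation":[-100,12,0],"dr":[0,0,0],"jaw":1},{"translation":[-125,14,0],"dr":[0,0,0],"jaw":1},{"translation":[-136,15,0],"dr":[0,0,0],"jaw":1},{"translation":[-136,15,0],"dr":[0,0,0],"jaw":1},{"translation":[-136,15,0],"dr":[0,0,0],"jaw":1},{"translation":[-136,15,0],"dr":[0,0,0],"jaw":1}]' | grep -E "tcp|gap|rot"
python3 - <<'E'
from h import *
tilt(49)
save('wrist','i.png',s=1.55)
c=cam('wrist')
R=lambda i,j,z:[507.5+i+.027*j,118.5+j-.027*i,z]
for n,P in dict(base1=R(-33,90,10),base2=R(33,90,10),b3=R(-33,-90,10),b4=R(33,-90,10),pin1=R(-19.5,60,86),pin2=R(19.5,60,86),pin3=R(-19.5,-60,86),pin4=R(19.5,-60,86),plug=R(0,130,91),feet=[507.5,118.5,160]).items(): print(n,np.round(proj(c,P)*1.55,1))
rel([507.5,118.5,204],down(-1.5))
E
```

```text
tcp_pos: [507.0, 121.4, 202.7]
eef_rot: [[0.024, 1.0, 0.001], [1.0, -0.024, 0.001], [0.001, 0.001, -1.0]]
finger_gap: 0.181
scene slope -0.7165845582410568 px 353 [279.4, 168.7, 314.0, 199.0]
 pred tilt 0.09 -0.483511125352076 box 278 170 318 194 IoU 0.59
 pred tilt 0 -0.6754606487524021 box 278 168 318 198 IoU 0.76
 pred tilt -0.09 -0.8369240206667135 box 278 167 319 202 IoU 0.66
base1 [339.1 120.7]
base2 [445.8 121.2]
b3 [346.7 379.2]
b4 [435.8 379.6]
pin1 [352.4 183.6]
pin2 [431.9 183.9]
pin3 [357.1 397.8]
pin4 [425.3 398.1]
plug [392.9  20.1]
feet [391.4 362.9]
shift [-2.8  0.8 -1.6]
dr [ 0.    -0.001  0.003]
```

View pics/i.png

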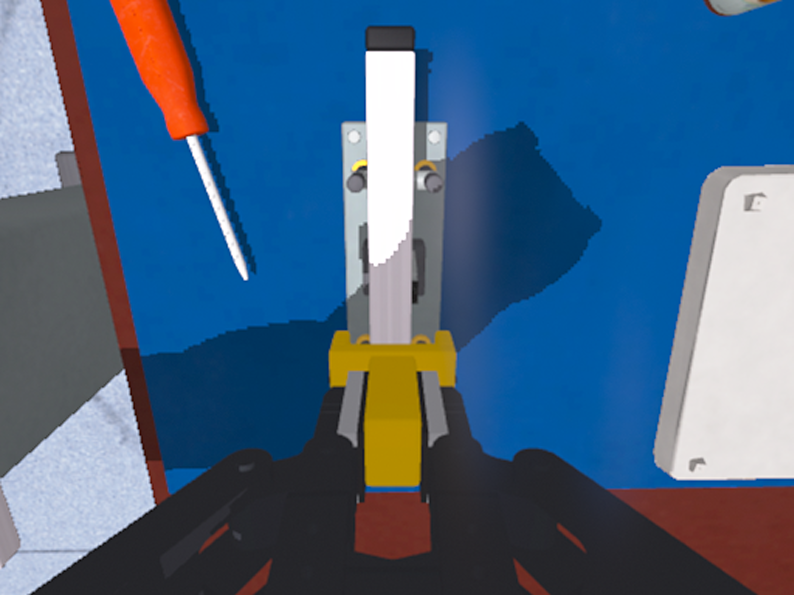

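The base's far corners are at (342,123) and (446,122) and the bar's axis at column 390.5, all within about 1 mm of what I predicted. The saddle is square to the bar at column 393, and the bar is still level. Work out the final offset.

Run:
```python
from h import *
c=cam('wrist');s=1.55
print('bar',ray(c,(390.5/s,320/s),91),ray(c,(390.5/s,60/s),91))
print('saddle',ray(c,(393/s,365/s),179),ray(c,(393/s,345/s),179))
print('base',[ray(c,(u/s,v/s),10) for u,v in((342,123),(446,122))])
rel([506.5,118,204],down(-1.5))
```

```text
bar [506.67938319 108.55035146  91.        ] [509.59416282 232.86334039  91.        ]
saddle [508.28512978 127.37738706 179.        ] [508.44908556 134.91483344 179.        ]
base [array([478.66874746, 207.98336931,  10.        ]), array([543.08497908, 207.12377969,  10.        ])]
shift [-3.3 -0.2 -1.6]
dr [ 0.    -0.001  0.003]
```

```bash
python3 -m creep '[{"translation":[-3,-0.7,10],"dr":[0,0,0],"jaw":1},{"translation":[-3,-0.7,30],"dr":[0,0,0],"jaw":1},{"translation":[-3,-0.7,50],"dr":[0,0,0],"jaw":1},{"translation":[-3,-0.7,62],"dr":[0,0,0],"jaw":1},{"translation":[-3,-0.7,70],"dr":[0,0,0],"jaw":1},{"translation":[-3,-0.7,74],"dr":[0,0,0],"jaw":1},{"translation":[-3,-0.7,74],"dr":[0,0,0],"jaw":1},{"translation":[-3,-0.7,74],"dr":[0,0,0],"jaw":1}]'
python3 -c "
from h import *
tilt(48); save('wrist','j.png',s=1.2)"
```

```text
t: 21.95
tcp_pos: [506.2, 116.9, 128.4]
eef_rot: [[0.025, 1.0, -0.0], [1.0, -0.025, 0.0], [0.0, -0.0, -1.0]]
contact_force: [0.2, 0.1, 0.2]
finger_gap: 0.178
grasp_force: 58.4
scene slope -0.68309075951611 px 243 [280.3, 168.0, 314.8, 195.9]
 pred tilt 0.09 -0.483511125352076 box 278 170 318 194 IoU 0.45
 pred tilt 0 -0.6736712451701392 box 278 168 319 198 IoU 0.52
 pred tilt -0.09 -0.8405674515259083 box 278 166 319 202 IoU 0.46
```

View pics/j.png

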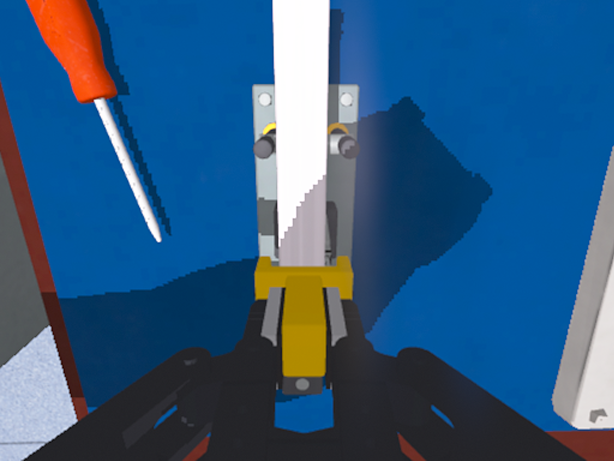

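The saddle (columns 255–353) straddles the bar (278–326), centred within about 1 mm. Lower the last millimetres slowly.

```bash
python3 -m creep '[{"translation":[1,-0.5,1],"dr":[0,0,0],"jaw":1},{"translation":[1,-0.5,2],"dr":[0,0,0],"jaw":1},{"translation":[1,-0.5,3],"dr":[0,0,0],"jaw":1},{"translation":[1,-0.5,4],"dr":[0,0,0],"jaw":1},{"translation":[1,-0.5,4.5],"dr":[0,0,0],"jaw":1},{"translation":[1,-0.5,4.5],"dr":[0,0,0],"jaw":1}]'|grep -E "tcp|contact"
python3 -m creep '[{"translation":[0,0,0],"dr":[0,0,0],"jaw":1},{"translation":[0,0,0.5],"dr":[0,0,0],"jaw":1},{"translation":[0,0,0.5],"dr":[0,0,0],"jaw":1}]'|grep -E "tcp|contact"
```

```text
tcp_pos: [505.6, 117.6, 123.6]
contact_force: [-0.4, 0.8, -1.1]
tcp_pos: [505.7, 117.6, 123.2]
contact_force: [0.2, 0.8, -0.1]
```

```bash
python3 -m creep '[{"translation":[0,0,0.5],"dr":[0,0,0],"jaw":1},{"translation":[0,0,0.8],"dr":[0,0,0],"jaw":1},{"translation":[0,0,0.8],"dr":[0,0,0],"jaw":1}]'|grep -E "tcp|contact"
```

```text
tcp_pos: [505.7, 117.7, 122.8]
contact_force: [-1.5, -0.1, 4.9]
```

Contact (4.9 N). Unload slightly, open gently, then rise.

```bash
python3 -m creep '[{"translation":[0,0,-0.4],"dr":[0,0,0],"jaw":1},{"translation":[0,0,-0.4],"dr":[0,0,0],"jaw":0.62},{"translation":[0,0,-0.4],"dr":[0,0,0],"jaw":0.55},{"translation":[0,0,-0.4],"dr":[0,0,0],"jaw":0.45},{"translation":[0,0,-0.4],"dr":[0,0,0],"jaw":0.3},{"translation":[0,0,-0.4],"dr":[0,0,0],"jaw":0.1},{"translation":[0,0,-0.4],"dr":[0,0,0],"jaw":0},{"translation":[0,0,-0.4],"dr":[0,0,0],"jaw":0}]'|grep -E "tcp|contact|gap|grasp"
python3 -m creep '[{"translation":[0,0,-5],"dr":[0,0,0],"jaw":0},{"translation":[0,0,-15],"dr":[0,0,0],"jaw":0},{"translation":[0,0,-30],"dr":[0,0,0],"jaw":0},{"translation":[0,0,-55],"dr":[0,0,0],"jaw":0},{"translation":[0,0,-85],"dr":[0,0,0],"jaw":0},{"translation":[0,0,-120],"dr":[0,0,0],"jaw":0},{"translation":[0,0,-150],"dr":[0,0,0],"jaw":0},{"translation":[0,0,-150],"dr":[0,0,0],"jaw":0}]'|grep tcp
python3 -m creep '[{"translation":[-40,0,0],"dr":[0,0,0],"jaw":0},{"translation":[-80,0,0],"dr":[0,0,0],"jaw":0},{"translation":[-80,0,0],"dr":[0,0,0],"jaw":0},{"translation":[-80,0,0],"dr":[0,0,0],"jaw":0},{"translation":[-80,0,0],"dr":[0,0,0],"jaw":0},{"translation":[-80,0,0],"dr":[0,0,0],"jaw":0},{"translation":[-80,0,0],"dr":[0,0,0],"jaw":0},{"translation":[-80,0,0],"dr":[0,0,0],"jaw":0}]'|grep tcp
python3 - <<'E'
from h import *
tilt(47)
c=cam('wrist');w=robot.capture('wrist');a=robot.capture('scene')[150:210,265:340]
for n in('scene','top','wrist'):
    if n=='top': robot.capture('top')
    for r in robot.cut_out(n,'saddle_center')[:5]:
        ys,xs=np.nonzero(r['pixels']); print(n,round(r['confidence'],2),np.round(r['box']),np.round(ray(cam(n),(xs.mean(),ys.mean()),118),1))
print('pred pixel saddle top',proj(c,[506.5,118,139]),proj(c,[506.5,118,99]))
a=cv2.resize(a[:,:,::-1],(480,384),interpolation=cv2.INTER_CUBIC)
cv2.imwrite('pics/k.png',cv2.resize(np.hstack([a,w[:,120:400,::-1]]),None,fx=1.05,fy=1.05))
E
```

```text
tcp_pos: [505.6, 117.6, 122.8]
contact_force: [1.4, 0.0, 0.3]
finger_gap: 0.496
grasp_force: 0.0
tcp_pos: [507.6, 118.9, 279.2]
tcp_pos: [503.6, 38.8, 272.9]
scene slope -0.661513216085456 px 334 [278.9, 167.8, 316.2, 198.3]
 pred tilt 0.09 -0.5059320352473545 box 279 170 319 194 IoU 0.55
 pred tilt 0 -0.6736712451701392 box 278 168 319 198 IoU 0.72
 pred tilt -0.09 -0.8263839140680956 box 278 166 319 201 IoU 0.59
scene 0.85 [219. 279. 244. 312.] [359.4 683.  118. ]
scene 0.83 [213. 232. 230. 266.] [449.4 591.5 118. ]
scene 0.64 [249. 251. 272. 284.] [357.9 602.4 118. ]
scene 0.53 [298. 162. 316. 183.] [492.5 144.1 118. ]
top 0.68 [167. 229. 179. 243.] [429.9 475.5 118. ]
top 0.65 [309. 200. 318. 214.] [505.3 121.2 118. ]
top 0.56 [133. 231. 146. 247.] [426.3 565.5 118. ]
top 0.54 [171. 189. 185. 204.] [530.7 464.3 118. ]
wrist 0.76 [229.  72. 278. 104.] [506.2 116.6 118. ]
pred pixel saddle top [253.15298336  87.17890244] [253.15924941  86.56187302]
```

View pics/k.png

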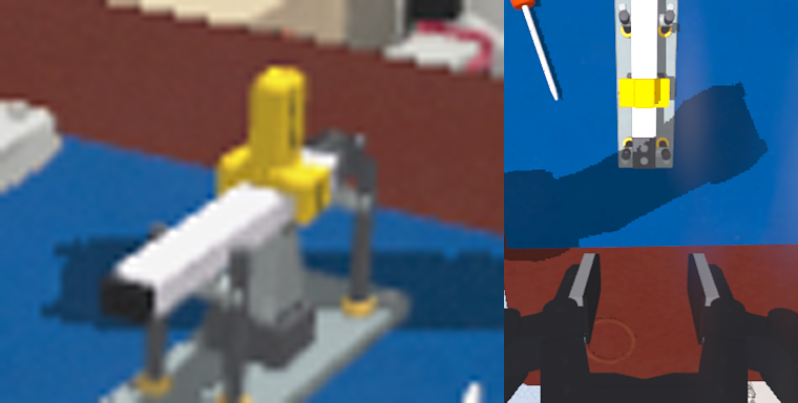

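The saddle stands upright on the bar at wrist pixel (253,88), against (253,87) predicted for the ridge. The bar is level (slope -0.66, -0.67 predicted) and the gripper is clear, so I'm handing in.

```bash
python3 -c "
from h import *
tilt(47); print(robot.sign_off())"
```

```text
scene slope -0.6818722058979942 px 265 [277.8, 165.4, 318.5, 197.5]
 pred tilt 0.09 -0.5059320352473545 box 279 170 319 194 IoU 0.48
 pred tilt 0 -0.6736712451701392 box 278 168 319 198 IoU 0.57
 pred tilt -0.09 -0.8263839140680956 box 278 166 319 201 IoU 0.5
the job is handed in; nothing more can be done
None
```

The bar lies level by itself on the ridge, the yellow saddle sits across it above the ridge (within about 2 mm by camera), the mug, dropper bottle and screwdriver were not touched, and the job is handed in.

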